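# Set a translation stage against its backlash

### The arm

A 6-joint arm with a two-finger parallel gripper is mounted at the origin on the work surface. World frame = base frame: x ahead of the robot, y to its left, z up, the work surface at z = 0. Lengths are in mm, angles in degrees, forces in N, time in s.
With the tool pointing down it reaches from about 300 to 775 mm from the base axis. Payload 14.6 kg.
Tool frame: the origin (TCP) lies between the finger pads; the fingertips stand 22 mm ahead of it and the grasp point (between the pads) lies 3 mm ahead of it (r.tip_reach is the distance from the TCP to the fingertips, in mm); x points along the fingers, y is the direction in which the jaws open and shut, and the axes are right-handed (so a half turn about x gives the same grasp; the last joint's range is limited). The gripper opens to 85 mm and grips with 20 to 120 N. Pads are 22 mm wide; open, the fingers measure 114 mm over their backs; the gripper's body (76 mm by 85 mm) begins 54 mm behind the grasp point. The pads swing forward as they close: fully open they stand 13 mm farther back than shut.
Start: joints at [59.267, 17.183, 87.147, -0, 75.671, -3.816], TCP at [248.985, 490.404, 253.281] pointing down, gripper open.
Joint ranges: [-173.82, 173.82], [-45.26, 126.66], [13.44, 144.39], [-59.66, 239.66], [0, 175.72], [-146.38, 146.38]. Speed limits (degrees/s): [127.2, 127.2, 147.25, 180, 180, 180].

### API

Orientations are given as a 3x3 rotation matrix whose columns are the frame's x, y, z axes.
In Python, from rig import r, eyes gives the robot as it stands. The module is installed in compiled form; this text tells all that it offers.
- The arm moves only by the tool servo_tool, never from a script. Its arguments are lists of equal length, an entry for each row: "xyz": the shift along the tool's x, y, z in cm, a list of three; "dr": the turn, a rotation vector about the tool's x, y, z in rad, a list of three. A call has 1 to 12 rows; each row shifts and turns the commanded pose from where the row before left it, along the tool's axes as they then stand; what a row does not reach is not made up. A row lasts 1/12 s, in which the tool goes at most 41.7 mm and 7.16 degrees, less where a joint would pass 70% of its speed; a pose out of reach is approached as far as the arm can. A call with a gripper value outside its range is refused whole. "hand" is the finger opening in cm, from 0 to 8.54, set as the call begins (left out, the last holds). The fingers move at their own pace and stop on an object; the grip force is fixed at half the most. Time passes only in rows, so rows that do not move let the fingers close. It gives the time, the measured TCP pose, the force and the opening at its end, in the units of the state.
- r.get_state(): the state, without advancing time (a new reading comes with each control period).
- eyes.get_image(name): name is "scene" or "top" or "wrist"; returns a dict with "color" (420x560x3 uint8, red, green, blue), "camera_matrix" (3x3 intrinsics, pixels), "R" (3x3) and "t" (3): a world point X has camera coordinates R X + t. Camera axes: x right, y down, z forward; pixel columns grow to the right and rows downward; lengths in mm; the calibration is good to about 2 mm. The wrist camera is an equidistant fisheye: a pixel r from the principal point sees the ray r / f radians off the axis. A picture is of the moment at which its call begins. There is no depth.
- r.hand_in(): hands the job in, once; it reports no verdict.
The state is a dict: "clock": time; "joint_pos": joint angles; "joint_velocities": joint speeds; "effort": joint torques, N m; "tcp_pos": TCP position; "tcp_rot": TCP orientation; "ft_force": force on the tool from outside, world axes, zero at the start; "moment": the same for the moment, N m; "finger_gap": opening from 0.0 (shut) to 1.0 (fully open).
Only numpy, scipy, OpenCV 4.12 (cv2) and the standard library are available. Lean on these libraries where they do the work, as an engineer would, in place of code of your own. Each camera call takes 0.05 s, during which the arm holds its last target.

### The job

Using only its knob, wind the stage's carriage past the index clip to the home stop until it gently presses the spring plunger in, without leaning hard on it. Then wind it back towards the knob until the carriage's pointer lines up with the index clip, ending on a turn in that direction so that the screw's slack stays taken up. Let go of the knob and leave everything else as it is.

Things in the scene. Friction and masses are not known exactly. Their poses are not given: they have to be found in the camera images.
- stage: Black translation stage screwed to the table: base plate 330 x 140 x 12 mm. Its x axis is the travel, from the knob end (x = -140 mm) to the home stop (x = +125 mm); z is up; the scale bar runs along its -y side. Origin on the table, on the screw's line (y = 0). The carriage slides on it with 5 N of friction.
- knob: Round ribbed aluminium knob, 42 mm in diameter (44 mm over the ribs), 43 mm tall, upright axis z; the top of the gearbox under it (60 x 70 mm) is 7 mm below the knob. Origin on the axis at its underside, 55 mm above the table. Starts in the middle of its +-3.3 rad and stays where it is let go. Do not crush it: 30 to 60 N a finger is plenty, 100 N too much.
- knob_grip (a point): On the knob's axis, 27 mm above its underside: the height to grip. Counter-clockwise from above drives the nut to the home stop (+x of the stage), clockwise back towards the knob, 10 mm of nut travel per rad. Drag 0.06 N m, plus 0.01 N m for each newton the nut pushes (0.05 N m while the carriage slides).
- carriage: Black plate 90 x 90 mm, top 40 mm above the table, with an upright lens mount (60 mm wide, up to 114 mm above the table). Origin under the plate's middle at table height; axes as the stage's. A 20 mm long window in its middle holds the nut's lug. Only the nut may move it: do not touch it.
- nut_lug (a point): Top middle of the nut's brass lug, 14 x 14 mm, in the carriage's 20 mm window, 47 mm above the table. It has 6 mm of free play (+-3 mm from the window's middle) to cross before it pushes the carriage the other way: at the +x face it pushes to the home stop, at the -x face towards the knob. Where it starts in the window varies.
- pointer (a point): Tip of the 3 mm wide steel pointer on the carriage's -y side, 40 mm above the table, at the carriage's middle (x = 0 of the carriage).
- clip: Small black index clip on the scale bar, 12 x 20 x 7 mm with a 3 mm wide steel fin on top across the travel; it could be shoved along the bar: leave it alone. Axes as the stage's.
- mark (a point): Top middle of the clip's steel fin, 46 mm above the table; the pointer must be level with it along the stage's x.
- home_stop: Dark steel bracket 30 x 50 x 40 mm fixed near the stage's +x end; origin under its middle, 12 mm above the table. A brass sleeve 16 mm thick with a 10 mm thick steel spring plunger points from it at the carriage. The plunger gives 1 mm per 4 N; over 20 N damages it. 10 N on it is felt as 0.1 N m more at the knob.
- stop_axis (a point): Point on the plunger's line above the bracket's middle, 33 mm above the table. How far the sleeve is screwed out varies and is not tracked: the plunger's tip stands 27 to 35 mm from here towards the carriage, so the carriage's edge (45 mm from its middle) meets it 72 to 80 mm from here.
- screwdriver: Bystander: black-handled screwdriver 170 mm long, lying on the table.
- lens_cell: Bystander: black ring 55 mm in diameter, 14 mm tall, lying on the table.
- post_holder: Bystander: dark steel post 25 mm thick and 75 mm tall on a 64 mm round foot, standing on the table.

How it is judged (in metres and radians):
On the way:
1. the carriage presses the home stop's spring plunger with at least 3 N (contact force between carriage and home_stop above 3 N), for 0.2 s.
At the end, for the whole second after the job is handed in: The pointer is within 2 mm of the clip's fin along the travel, the nut's lug lies against the knob-side face of its window (at least 1.8 mm to that side of the middle), and carriage and knob are at rest (x of pointer in the frame of mark between -0.002 and 0.002 m and x of nut_lug in the frame of carriage below -0.0018 m and linear speed of carriage below 0.002 m/s and angular speed of knob below 0.05 rad/s); the robot touches nothing.
It fails at once if the carriage leans on the plunger with more than 20 N (contact force between carriage and home_stop above 20 N).
It fails at once if the knob is crushed (over 200 N, both fingers together) (contact force between the fingers and knob above 200 N).
It fails at once if the robot pushes the carriage or the home stop by itself (contact force between any of the arm, the fingers and carriage above 2 N or contact force between any of the arm, the fingers and home_stop above 2 N).
It fails at once if the index clip is shifted along the bar (distance of clip from where it was at the start of the episode above 0.0015 m).
It fails at once if a bystander is knocked about (distance of screwdriver from where it was at the start of the episode above 0.03 m or distance of any of lens_cell, post_holder from where it was at the start of the episode above 0.02 m).
It also fails if it takes over 72 s, if anything falls off the work surface, if the arm or the gripper's body presses on something with over 40 N, if the wrist force passes 120 N, or if a joint passes its speed limit or range.

## Working session

There is one attempt and no reset: what is moved stays moved. The work goes in short steps, Python scripts to look and compute and a tool call to move; the robot and the scene stay as the last step left them, time stands still between calls to the robot, and variables do not carry over. Pictures are saved under pics/ and viewed, and the job is handed in when it is done.

Besides the shell and the picture viewer there is one more tool, called by a JSON object that holds its "method" and its "body", one argument or row to a line. servo_tool: Moves the arm, as the interface text tells. Its arguments: {"type":"object","properties":{"xyz":{"type":"array","items":{"type":"array","items":{"type":"number"}}},"dr":{"type":"array","items":{"type":"array","items":{"type":"number"}}},"hand":{"type":"number"}},"required":["xyz","dr"]}

```bash
ls; mkdir -p pics; python3 - <<'E'
from rig import r, eyes
import cv2
s=r.get_state()
for k in ['clock','tcp_pos','tcp_rot','ft_force','finger_gap']: print(k,s[k])
for n in ['scene','top','wrist']:
    d=eyes.get_image(n); cv2.imwrite(f'pics/{n}0.png',d['color'][:,:,::-1]); print(n,d['camera_matrix'],d['R'],d['t'])
E
```

```text
pics
clock 0.0
tcp_pos [248.87130018 490.22709422 252.70297213]
tcp_rot [[-6.21302883e-04  4.52705085e-01  8.91660092e-01]
 [-1.05796473e-03  8.91659468e-01 -4.52705505e-01]
 [-9.99999247e-01 -1.22461217e-03 -7.50445842e-05]]
ft_force [ 0.00407198 -0.19952787 -0.02994179]
finger_gap 0.9958260971218966
scene [[537.94829369   0.         280.05203902]
 [  0.         537.94829369 206.87061479]
 [  0.           0.           1.        ]] [[ 0.32691082  0.94495356 -0.01385955]
 [ 0.75239584 -0.26911284 -0.60123105]
 [-0.57186521  0.18612107 -0.79895503]] [ -94.98466489 -380.23784186 1556.13129523]
top [[396.65716038   0.         285.33518072]
 [  0.         396.65716038 218.76419432]
 [  0.           0.           1.        ]] [[-0.01519309 -0.999841    0.0093347 ]
 [-0.98916908  0.01366651 -0.14614296]
 [ 0.14599215 -0.01145396 -0.98921944]] [-81.53059819 564.88490032 861.59487637]
wrist [[325.1922621    0.         281.259022  ]
 [  0.         325.1922621  202.36020854]
 [  0.           0.           1.        ]] [[ 0.453021    0.89149896 -0.00125853]
 [ 0.8479394  -0.43044918  0.309374  ]
 [ 0.27526486 -0.14122008 -0.95093961]] [-549.19472663  -40.01897069  380.93449869]
```

View pics/scene0.png

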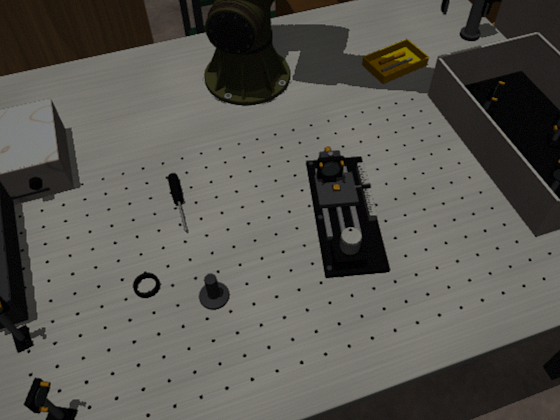

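View pics/top0.png

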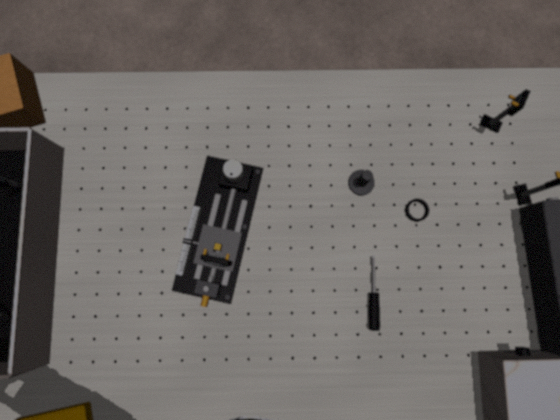

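View pics/wrist0.png

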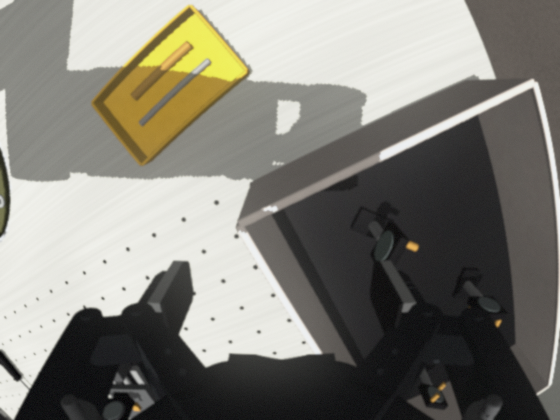

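The stage lies ahead of the robot, with the knob at its far end (top px ~(232,168), scene px ~(350,238)) and the home stop nearest the robot. The wrist view looks away from it. Next I'll enlarge these views and measure the knob.

```bash
cat > h.py <<'E'
import numpy as np, cv2
def ray(d,uv,fish=False):
    K=d['camera_matrix'];R=d['R'];t=np.array(d['t'])
    x=np.array([(uv[0]-K[0,2])/K[0,0],(uv[1]-K[1,2])/K[1,1]])
    if fish:
        th=np.linalg.norm(x); v=np.r_[x/max(th,1e-9)*np.sin(th),np.cos(th)]
    else: v=np.r_[x,1.]
    return -R.T@t, R.T@(v/np.linalg.norm(v))
def onz(d,uv,z,fish=False):
    c,v=ray(d,uv,fish); return c+v*(z-c[2])/v[2]
def proj(d,X,fish=False):
    K=d['camera_matrix'];p=d['R']@np.array(X)+d['t']
    if fish:
        rr=np.hypot(p[0],p[1]);th=np.arctan2(rr,p[2]);q=p[:2]/max(rr,1e-9)*th
    else: q=p[:2]/p[2]
    return q*K[0,0]+K[:2,2]
def tri(rays):
    A=np.zeros((3,3));b=np.zeros(3)
    for c,v in rays:
        P=np.eye(3)-np.outer(v,v);A+=P;b+=P@c
    return np.linalg.solve(A,b)
E
python3 - <<'E'
from rig import r, eyes
import cv2
d=eyes.get_image('top')['color'][:,:,::-1]
g=lambda a:cv2.LUT(a,(255*(__import__('numpy').arange(256)/255)**.5).astype('uint8'))
cv2.imwrite('pics/top1.png',g(cv2.resize(d[145:315,160:285],None,fx=4.5,fy=4.5,interpolation=cv2.INTER_CUBIC)[:765])[:600])
c=g(cv2.resize(d[145:315,160:285],None,fx=3.5,fy=3.5,interpolation=cv2.INTER_CUBIC)); cv2.imwrite('pics/top1.png',c)
d=eyes.get_image('scene')['color'][:,:,::-1]
c=g(cv2.resize(d[140:285,295:400],None,fx=4,fy=4,interpolation=cv2.INTER_CUBIC)); cv2.imwrite('pics/scene1.png',c)
E
```

```text
(no output)
```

View pics/top1.png

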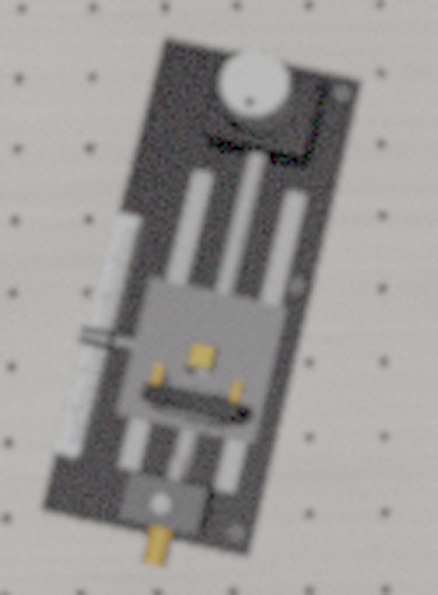

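View pics/scene1.png

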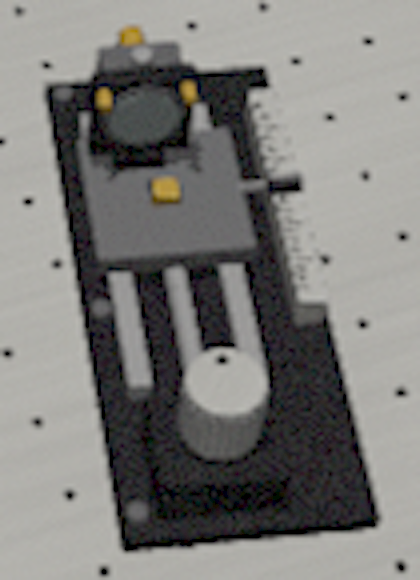

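```bash
python3 - <<'E'
from rig import r, eyes
from h import *
T=eyes.get_image('top');S=eyes.get_image('scene')
def blob(d,x0,y0,x1,y1,th):
    g=cv2.cvtColor(d['color'],cv2.COLOR_RGB2GRAY)[y0:y1,x0:x1]
    m=(g>th).astype('uint8');n,l,st,c=cv2.connectedComponentsWithStats(m)
    return [(c[i]+[x0,y0],st[i]) for i in range(1,n) if st[i][4]>30]
g=cv2.cvtColor(T['color'],cv2.COLOR_RGB2GRAY);print(g[169,215:250])
for b in blob(T,218,155,250,182,130):print('T',b)
g=cv2.cvtColor(S['color'],cv2.COLOR_RGB2GRAY);print(g[235,335:370])
for b in blob(S,336,222,366,250,150):print('S',b)
f=lambda z:(z[0]/3.5+160-.36,z[1]/3.5+145-.36)
h=lambda z:(z[0]/4+295-.375,z[1]/4+140-.375)
k1=onz(T,f((254,84)),98);k2=onz(S,h((226,382)),98);print('knob',k1,k2)
cs=[onz(T,f(p),12) for p in [(166,40),(358,80),(248,552),(43,508)]];print(np.round(cs,1))
cs2=[onz(S,h(p),12) for p in [(378,522),(125,548),(48,88),(262,72)]];print(np.round(cs2,1))
for c in (cs,cs2):
    a=(c[2]+c[3]-c[0]-c[1])/2;print('len',np.linalg.norm(a),'ang',np.degrees(np.arctan2(a[1],a[0])),'mid',sum(c)/4)
print('lug',onz(T,f((201,356)),47),onz(S,h((166,184)),47))
print('stop',onz(T,f((160,503)),52),onz(S,h((143,54)),52))
print('pointer T tip',onz(T,f((84,333)),43))
E
```

```text
[ 18  22  22  23  16  18  24  58  95 127 137 136 137 139 134 136 133 135
 136 136 136 134 135 135 135 132 118  79  37  25  20  17  18  32  19]
T (array([232.52972973, 167.24324324]), array([  7,   5,  16,  16, 185], dtype=int32))
[  6   6   9   3   6  16  83 122 119 119 117 120 122 122 120 120 120 121
 118 120 120 120 121 122 126 127  94   7   2   7  10   9   6   6   7]
knob [667.02064323  24.66683608  98.        ] [669.11241957  24.22734048  98.        ]
[[723.1  95.9  12. ]
 [693.1 -35.8  12. ]
 [377.2  37.9  12. ]
 [407.5 171.8  12. ]]
[[728.3  95.   12. ]
 [697.9 -38.   12. ]
 [379.6  39.3  12. ]
 [412.3 169.5  12. ]]
len 324.5333002163882 ang 166.67275029620527 mid [550.20228019  67.44294231  12.        ]
len 326.1383917889548 ang 166.54903550504935 mid [554.51311322  66.45436839  12.        ]
lug [502.58702692  64.06706096  47.        ] [500.92130852  65.16039036  47.        ]
stop [410.46215646  87.96999461  52.        ] [406.3856351  89.2650707  52.       ]
pointer T tip [518.80329946 140.00890913  43.        ]
```

{"method": "servo_tool", "body": {
  "xyz": [
    [0,-0.94,2.44],
    [0,-0.94,2.44],
    [0,-0.94,2.44],
    [0,-0.94,2.44],
    [0,-0.94,2.44],
    [0,-0.94,2.44],
    [0,-0.94,2.44],
    [0,-0.94,2.44],
    [0,-0.94,2.44],
    [0,-0.94,2.44],
    [0,-0.94,2.44],
    [0,-0.94,2.44]
  ],
  "dr": [
    [0,0,0],
    [0,0,0],
    [0,0,0],
    [0,0,0],
    [0,0,0],
    [0,0,0],
    [0,0,0],
    [0,0,0],
    [0,0,0],
    [0,0,0],
    [0,0,0],
    [0,0,0]
  ],
  "hand": 8.5
}}

```text
clock: 1.35
tcp_pos: [459.7, 256.2, 253.4]
tcp_rot: [[0.0, 0.453, 0.892], [0.0, 0.892, -0.453], [-1.0, 0.0, 0.0]]
ft_force: [-0.2, 0.5, 0.3]
finger_gap: 0.993
```

{"method": "servo_tool", "body": {
  "xyz": [
    [0.6,-0.94,2.44],
    [0.6,-0.94,2.44],
    [0.6,-0.94,2.44],
    [0.6,-0.94,2.44],
    [0.6,-0.94,2.44],
    [0.6,-0.94,2.44],
    [0.6,-0.94,2.44],
    [0.6,-0.94,2.44],
    [0.6,-0.94,2.44],
    [0.6,-0.94,2.44],
    [0.6,-0.94,2.44],
    [0.6,-0.94,2.44]
  ],
  "dr": [
    [0,0,0],
    [0,0,0],
    [0,0,0],
    [0,0,0],
    [0,0,0],
    [0,0,0],
    [0,0,0],
    [0,0,0],
    [0,0,0],
    [0,0,0],
    [0,0,0],
    [0,0,0]
  ]
}}

```text
clock: 2.35
tcp_pos: [669.7, 23.0, 180.9]
tcp_rot: [[-0.0, 0.453, 0.892], [0.0, 0.892, -0.453], [-1.0, -0.0, -0.0]]
ft_force: [-0.2, -0.0, -0.6]
finger_gap: 0.993
```

```bash
python3 - <<'E'
from rig import r, eyes
from h import *
s=r.get_state();print(s['clock'],s['joint_pos'],s['tcp_pos'],s['tcp_rot'])
d=eyes.get_image('wrist');cv2.imwrite('pics/w1.png',d['color'][:,:,::-1])
E
```

```text
2.35 [-1.16029470e+00  3.60235712e+01  6.96981491e+01  1.63641074e-03
  7.42851054e+01 -6.42404900e+01] [669.73331916  23.04903399 180.85550575] [[-1.18550763e-04  4.52749836e-01  8.91637579e-01]
 [ 2.98999272e-05  8.91637586e-01 -4.52749836e-01]
 [-9.99999993e-01 -2.70139396e-05 -1.19241503e-04]]
```

View pics/w1.png

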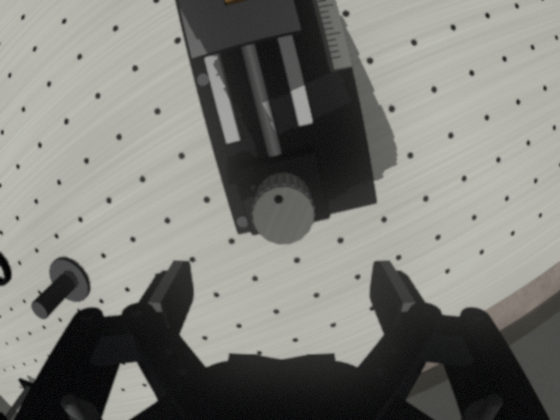

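Wrist view: the knob's top circle is centred near (284,208), between the open fingers. Next I'll rotate the jaws to about −108° to leave room for the CCW turn. First, a finer knob position.

```bash
python3 - <<'E'
from rig import r, eyes
from h import *
d=eyes.get_image('wrist')
s=r.get_state();print(s['tcp_pos'])
g=cv2.medianBlur(cv2.cvtColor(d['color'],cv2.COLOR_RGB2GRAY),5)
print(g[220,240:330:3])
m=(g[150:260,230:335]>70).astype('uint8')
m=(abs(g[150:260,230:335].astype(int)-int(g[220,284]))<14).astype('uint8')
n,l,st,c=cv2.connectedComponentsWithStats(m)
i=1+np.argmax(st[1:,4]);print(c[i]+[230,150],st[i])
cn=max(cv2.findContours((l==i).astype('uint8'),0,1)[0],key=len);print(cv2.minEnclosingCircle(cn))
for uv in [(284,210),(284,208)]: print(onz(d,uv,98,True))
E
```

```text
[670.02784836  21.19039673 179.39063983]
[ 80  86  85  78  52  54  93  99  99  98  99 101 101  99  99 100 100  99
  99 100 100 100 103 102 102 105 142 169 172 173]
[286.89641894 212.39776665] [  27   34   65   56 2597]
((58.5279426574707, 65.24650573730469), 32.588687896728516)
[664.32363884  24.60283986  98.        ]
[663.08025745  25.23455992  98.        ]
```

{"method": "servo_tool", "body": {
  "xyz": [
    [0,0,0],
    [0,0,0],
    [0,0,0],
    [0,0,0],
    [0,0,0],
    [0,0,0],
    [0,0,0],
    [0,0,0],
    [0,0,0],
    [0,0,0],
    [0,0,0],
    [0,0,0]
  ],
  "dr": [
    [0.124,0,0],
    [0.124,0,0],
    [0.124,0,0],
    [0.124,0,0],
    [0.124,0,0],
    [0.124,0,0],
    [0.124,0,0],
    [0.124,0,0],
    [0.124,0,0],
    [0.124,0,0],
    [0.124,0,0],
    [0.124,0,0]
  ]
}}

```text
clock: 3.45
tcp_pos: [668.8, 24.7, 181.4]
tcp_rot: [[-0.0, 0.924, -0.383], [0.0, -0.383, -0.924], [-1.0, -0.0, -0.0]]
ft_force: [0.4, -0.0, 0.0]
finger_gap: 0.996
```

{"method": "servo_tool", "body": {
  "xyz": [
    [0,0,0],
    [0,0,0],
    [0,0,0],
    [0,0,0],
    [0,0,0],
    [0,0,0],
    [0,0,0],
    [0,0,0],
    [0,0,0],
    [0,0,0],
    [0,0,0],
    [0,0,0]
  ],
  "dr": [
    [0.124,0,0],
    [0.124,0,0],
    [0.124,0,0],
    [0.124,0,0],
    [0.124,0,0],
    [0.124,0,0],
    [0.124,0,0],
    [0.124,0,0],
    [0.124,0,0],
    [0.124,0,0],
    [0.124,0,0],
    [0.124,0,0]
  ]
}}

```text
clock: 4.45
tcp_pos: [668.8, 24.7, 181.4]
tcp_rot: [[-0.0, -0.305, -0.952], [0.0, -0.952, 0.305], [-1.0, -0.0, 0.0]]
ft_force: [0.6, -0.2, 1.1]
finger_gap: 0.997
```

```bash
python3 - <<'E'
from rig import r, eyes
from h import *
s=r.get_state();print(s['clock'],s['joint_pos'],s['tcp_pos'],s['tcp_rot'])
d=eyes.get_image('wrist');cv2.imwrite('pics/w2.png',d['color'][:,:,::-1])
E
```

```text
4.45 [-1.02278412e+00  3.58732447e+01  6.98613186e+01  4.67604071e-03
  7.42678435e+01  1.06734854e+02] [668.75658973  24.68412817 181.41481414] [[-4.05967158e-05 -3.05012333e-01 -9.52348400e-01]
 [ 7.92923714e-05 -9.52348399e-01  3.05012329e-01]
 [-9.99999996e-01 -6.31314642e-05  6.28473685e-05]]
```

View pics/w2.png

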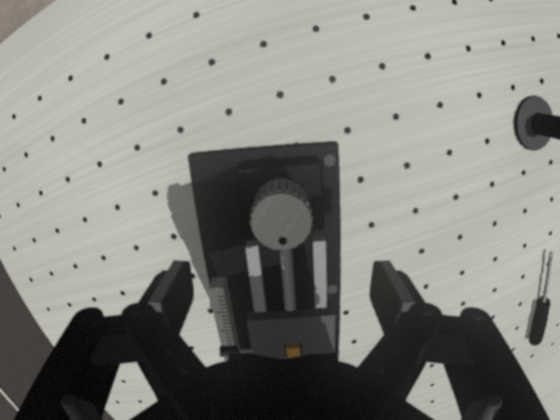

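Now the knob's top shows at about (281,219) from the opposite side, and the index dot is towards the carriage. Combining the two opposite wrist views cancels any camera bias.

```bash
python3 - <<'E'
from rig import r, eyes
from h import *
d=eyes.get_image('wrist')
g=cv2.medianBlur(cv2.cvtColor(d['color'],cv2.COLOR_RGB2GRAY),5)
print(r.get_state()['tcp_pos'],r.get_state()['moment'])
m=(abs(g[150:260,230:335].astype(int)-int(g[220,275]))<14).astype('uint8')
n,l,st,c=cv2.connectedComponentsWithStats(m)
i=1+np.argmax(st[1:,4]);print(c[i]+[230,150],st[i])
cn=max(cv2.findContours((l==i).astype('uint8'),0,1)[0],key=len);print(cv2.minEnclosingCircle(cn),cv2.fitEllipse(cn))
for uv in [(281.5,219)]: print(onz(d,uv,98,True))
# first view corrected with px from blob
print(onz(d,np.array(c[i])+[230,150],98,True))
for n in ('top','scene'):
  e=eyes.get_image(n)
  cv2.imwrite(f'pics/{n}2.png',e['color'][:,:,::-1])
E
```

```text
[668.79517318  24.61202333 181.39766673] [-0.00265996 -0.01755005 -0.02948305]
[280.69735789 220.77822258] [  22   44   59   56 2498]
((50.61428451538086, 71.59285736083984), 29.60464096069336) ((50.75016784667969, 71.31037139892578), (54.40538787841797, 58.23279571533203), 93.81694793701172)
[669.34050074  24.06798697  98.        ]
[668.29088933  24.98580152  98.        ]
```

{"method": "servo_tool", "body": {
  "xyz": [
    [1,0,0.02],
    [1,0,0.02],
    [1,0,0.02],
    [1,0,0.02],
    [1,0,0],
    [1,0,0],
    [1,0,0],
    [1,0,0],
    [0.9,0,0],
    [0.7,0,0],
    [0,0,0],
    [0,0,0]
  ],
  "dr": [
    [0,0,0],
    [0,0,0],
    [0,0,0],
    [0,0,0],
    [0,0,0],
    [0,0,0],
    [0,0,0],
    [0,0,0],
    [0,0,0],
    [0,0,0],
    [0,0,0],
    [0,0,0]
  ]
}}

```text
clock: 5.65
tcp_pos: [668.2, 24.4, 85.0]
tcp_rot: [[-0.0, -0.299, -0.954], [-0.0, -0.954, 0.299], [-1.0, 0.0, 0.0]]
ft_force: [0.3, 0.2, 0.2]
finger_gap: 0.995
```

```bash
python3 - <<'E'
from rig import r, eyes
from h import *
d=eyes.get_image('wrist');s=r.get_state();print(s['clock'],s['tcp_pos'],s['ft_force'],s['moment'])
cv2.imwrite('pics/w3.png',d['color'][:,:,::-1])
E
```

```text
5.7 [668.47779305  24.39835348  85.66395475] [0.05041037 0.43985564 0.2429583 ] [-0.03225203 -0.0097531  -0.01836082]
```

View pics/w3.png

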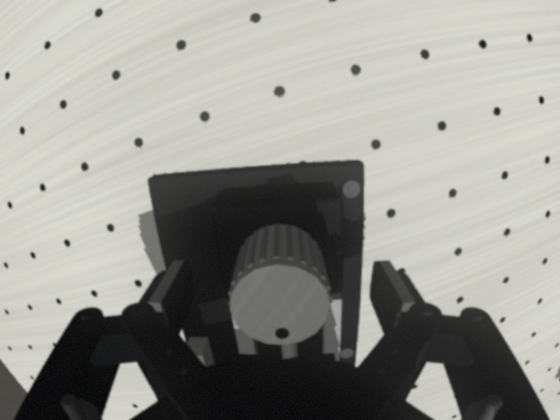

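The knob sits centred between the pads, at column 281 with the pads at 190 and 373. I'll close the jaws.

{"method": "servo_tool", "body": {
  "xyz": [
    [0,0,0],
    [0,0,0],
    [0,0,0],
    [0,0,0],
    [0,0,0],
    [0,0,0],
    [0,0,0],
    [0,0,0],
    [0,0,0],
    [0,0,0]
  ],
  "dr": [
    [0,0,0],
    [0,0,0],
    [0,0,0],
    [0,0,0],
    [0,0,0],
    [0,0,0],
    [0,0,0],
    [0,0,0],
    [0,0,0],
    [0,0,0]
  ],
  "hand": 3.5
}}

```text
clock: 6.53
tcp_pos: [668.6, 25.0, 86.1]
tcp_rot: [[0.001, -0.299, -0.954], [0.001, -0.954, 0.299], [-1.0, -0.001, -0.001]]
ft_force: [-1.2, 4.5, 5.7]
finger_gap: 0.477
```

```bash
cat > st.py <<'E'
from rig import r, eyes
from h import *
import sys
s=r.get_state();R=s['tcp_rot']
print('t',s['clock'],'tcp',np.round(s['tcp_pos'],1),'F',np.round(s['ft_force'],2),'M',np.round(s['moment'],3),'gap',round(s['finger_gap'],3),'yaw',round(np.degrees(np.arctan2(R[1][1],R[0][1])),2),'j6',round(s['joint_pos'][5],1))
for n in sys.argv[2:]:
    e=eyes.get_image(n)
    im=e['color'][:,:,::-1]
    if n=='top': im=im[200:300,165:255]
    if n=='scene': im=im[145:225,300:390]
    if n!='wrist': im=cv2.resize(im,None,fx=6,fy=6,interpolation=cv2.INTER_CUBIC); im=cv2.LUT(im,(255*(np.arange(256)/255)**.5).astype('uint8'))
    cv2.imwrite(f'pics/{n}_{sys.argv[1]}.png',im)
E
python3 st.py a top scene
```

```text
t 6.5333 tcp [668.6  25.   86.1] F [-1.2   4.53  5.73] M [ 0.881  0.144 -0.054] gap 0.477 yaw -107.41 j6 106.4
```

View pics/top_a.png

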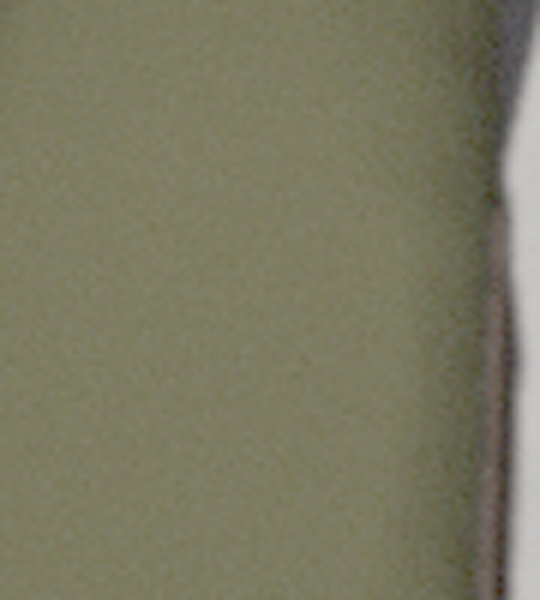

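View pics/scene_a.png

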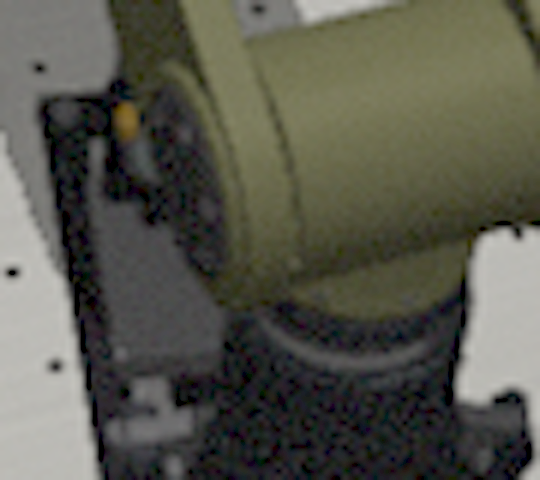

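The arm now hides the carriage from the fixed cameras, and the grip is well centred (forces are small). From the images, the lug has 18–28 mm to go before the plunger, so 1.2 rad CCW is safe.

{"method": "servo_tool", "body": {
  "xyz": [
    [0,0,0],
    [0,0,0],
    [0,0,0],
    [0,0,0],
    [0,0,0],
    [0,0,0],
    [0,0,0],
    [0,0,0],
    [0,0,0],
    [0,0,0],
    [0,0,0],
    [0,0,0]
  ],
  "dr": [
    [-0.05,0,0],
    [-0.05,0,0],
    [-0.05,0,0],
    [-0.05,0,0],
    [-0.05,0,0],
    [-0.05,0,0],
    [-0.05,0,0],
    [-0.05,0,0],
    [-0.05,0,0],
    [-0.05,0,0],
    [-0.05,0,0],
    [-0.05,0,0]
  ]
}}

```text
clock: 7.63
tcp_pos: [668.6, 25.6, 86.1]
tcp_rot: [[0.001, 0.294, -0.956], [0.002, -0.956, -0.294], [-1.0, -0.001, -0.002]]
ft_force: [-0.1, 9.0, 5.8]
finger_gap: 0.477
```

```bash
python3 st.py b
```

```text
t 7.6333 tcp [668.6  25.6  86.1] F [-0.13  9.02  5.8 ] M [ 1.563  0.221 -0.109] gap 0.477 yaw -72.89 j6 71.9
```

{"method": "servo_tool", "body": {
  "xyz": [
    [0,0,0],
    [0,0,0],
    [0,0,0],
    [0,0,0],
    [0,0,0],
    [0,0,0],
    [0,0,0],
    [0,0,0],
    [0,0,0],
    [0,0,0],
    [0,0,0],
    [0,0,0]
  ],
  "dr": [
    [-0.05,0,0],
    [-0.05,0,0],
    [-0.05,0,0],
    [-0.05,0,0],
    [-0.05,0,0],
    [-0.05,0,0],
    [-0.05,0,0],
    [-0.05,0,0],
    [-0.05,0,0],
    [-0.05,0,0],
    [-0.05,0,0],
    [-0.05,0,0]
  ]
}}

```text
clock: 8.63
tcp_pos: [668.2, 26.2, 86.1]
tcp_rot: [[0.0, 0.783, -0.622], [0.002, -0.622, -0.783], [-1.0, -0.001, -0.002]]
ft_force: [-4.5, 12.7, 8.8]
finger_gap: 0.478
```

```bash
python3 st.py c wrist
```

```text
t 8.6333 tcp [668.2  26.2  86.1] F [-4.55 12.71  8.78] M [ 2.027  0.83  -0.079] gap 0.478 yaw -38.49 j6 37.5
```

View pics/wrist_c.png

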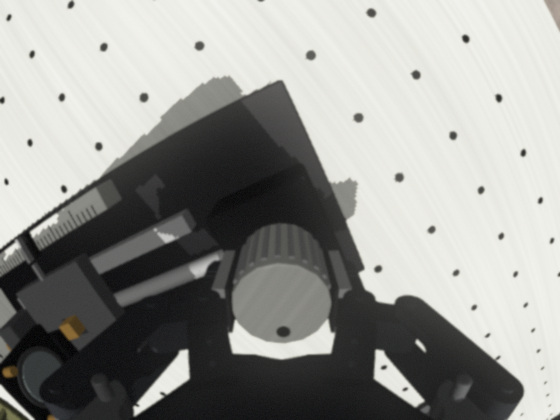

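The wrist camera can see the pointer (~(35,265)), clip (~(28,243)) and lug (~(73,326)) while I grip the knob. Lateral force is at 13 N, so I'll recentre the grip by about 2.5 mm in +y.

{"method": "servo_tool", "body": {
  "xyz": [
    [0,-0.05,-0.07],
    [0,-0.05,-0.07],
    [0,-0.05,-0.07],
    [0,0,0]
  ],
  "dr": [
    [0,0,0],
    [0,0,0],
    [0,0,0],
    [0,0,0]
  ]
}}

```text
clock: 9.02
tcp_pos: [668.2, 26.4, 86.1]
tcp_rot: [[-0.0, 0.781, -0.625], [-0.001, -0.625, -0.781], [-1.0, 0.0, 0.001]]
ft_force: [-6.0, -3.1, 8.8]
finger_gap: 0.475
```

```bash
python3 st.py d
```

```text
t 9.0167 tcp [668.2  26.4  86.1] F [-6.01 -3.08  8.79] M [-0.392  1.097  0.062] gap 0.475 yaw -38.68 j6 37.9
```

{"method": "servo_tool", "body": {
  "xyz": [
    [0,0,0],
    [0,0,0],
    [0,0,0],
    [0,0,0],
    [0,0,0],
    [0,0,0]
  ],
  "dr": [
    [-0.05,0,0],
    [-0.05,0,0],
    [-0.05,0,0],
    [-0.05,0,0],
    [-0.05,0,0],
    [-0.05,0,0]
  ]
}}

```text
clock: 9.52
tcp_pos: [668.0, 26.6, 86.1]
tcp_rot: [[-0.001, 0.931, -0.364], [-0.0, -0.364, -0.931], [-1.0, -0.001, 0.001]]
ft_force: [-9.7, -1.3, 11.0]
finger_gap: 0.473
```

```bash
python3 st.py d wrist
```

```text
t 9.5167 tcp [668.   26.6  86.1] F [-9.69 -1.25 10.98] M [-0.186  1.628 -0.114] gap 0.473 yaw -21.36 j6 20.5
```

View pics/wrist_d.png

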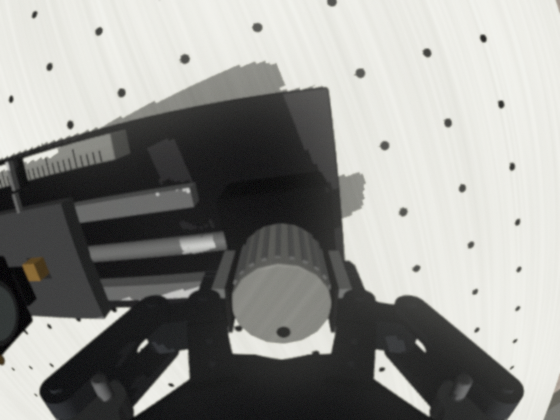

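{"method": "servo_tool", "body": {
  "xyz": [
    [-0.05,-0.06,0.02],
    [-0.05,-0.06,0.02],
    [0,0,0]
  ],
  "dr": [
    [0,0,0],
    [0,0,0],
    [0,0,0]
  ]
}}

```text
clock: 9.82
tcp_pos: [667.7, 26.6, 86.2]
tcp_rot: [[0.002, 0.93, -0.367], [-0.001, -0.367, -0.93], [-1.0, 0.002, -0.0]]
ft_force: [7.5, -2.4, -2.0]
finger_gap: 0.477
```

```bash
cat > wst.py <<'E'
from rig import r, eyes
from h import *
import sys
ax=np.array([-.9727,.2317,0]);k=np.array([668,26.5,0])
def sx(p): return (p-k)@ax-140
def sy(p): return (p-k)@np.array([-.2317,-.9727,0])
E
python3 st.py e; python3 - <<'E'
from wst import *
d=eyes.get_image('wrist')
for n,uv,z in [('lug',(35,269),47),('ptr',(17,207),40),('clip fin',(14,163),46),('carr edge near',(73,200),40),('edge far',(104,315),40),('basecorner',(328,88),12)]:
    p=onz(d,uv,z,True);print(n,np.round(p,1),round(sx(p),1),round(sy(p),1))
E
```

```text
t 9.8167 tcp [667.7  26.6  86.2] F [ 7.45 -2.42 -2.01] M [-0.277 -0.957  0.067] gap 0.477 yaw -21.52 j6 20.7
lug [494.2  69.9  47. ] 39.1 -2.0
ptr [501.8 115.   40. ] 42.1 -47.6
clip fin [525.1 140.6  46. ] 25.5 -77.9
carr edge near [555.7  99.   40. ] -14.0 -44.5
edge far [525.3  16.9  40. ] -3.5 42.4
basecorner [725.3  97.2  12. ] -179.3 -82.1
```

{"method": "servo_tool", "body": {
  "xyz": [
    [0,0.03,-0.01],
    [0,0,0],
    [0,0,0],
    [0,0,0],
    [0,0,0],
    [0,0,0],
    [0,0,0]
  ],
  "dr": [
    [0,0,0],
    [-0.05,0,0],
    [-0.05,0,0],
    [-0.05,0,0],
    [-0.05,0,0],
    [-0.05,0,0],
    [-0.05,0,0]
  ]
}}

```text
clock: 10.45
tcp_pos: [667.5, 26.7, 86.2]
tcp_rot: [[0.0, 0.997, -0.073], [-0.0, -0.073, -0.997], [-1.0, 0.0, 0.0]]
ft_force: [-0.3, -1.9, -0.2]
finger_gap: 0.477
```

```bash
python3 st.py f
```

```text
t 10.45 tcp [667.5  26.7  86.2] F [-0.3  -1.86 -0.24] M [-0.282  0.033 -0.118] gap 0.477 yaw -4.19 j6 3.4
```

{"method": "servo_tool", "body": {
  "xyz": [
    [0,0,0],
    [0,0,0],
    [0,0,0],
    [0,0,0]
  ],
  "dr": [
    [-0.025,0,0],
    [-0.025,0,0],
    [-0.025,0,0],
    [-0.025,0,0]
  ]
}}

```text
clock: 10.78
tcp_pos: [667.4, 26.7, 86.2]
tcp_rot: [[-0.0, 1.0, 0.026], [-0.0, 0.026, -1.0], [-1.0, -0.0, 0.0]]
ft_force: [-0.0, -5.4, 0.6]
finger_gap: 0.477
```

```bash
python3 st.py g wrist
```

```text
t 10.7833 tcp [667.4  26.7  86.2] F [-0.01 -5.41  0.63] M [-0.759  0.094 -0.105] gap 0.477 yaw 1.51 j6 -2.3
```

View pics/wrist_g.png

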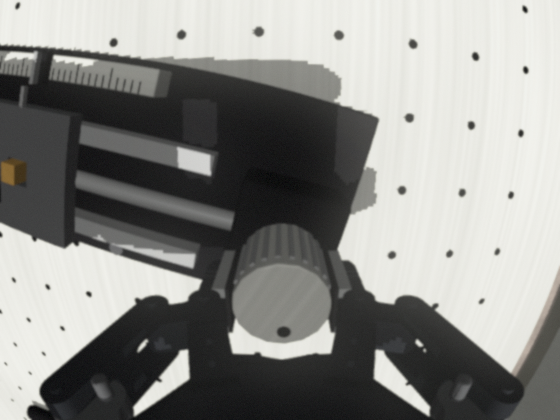

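Mz is about −0.11 N·m, so the carriage is sliding freely. The pointer (24,96) is now past the clip (41,65) on the stop side. I'll go on in 0.1 rad steps, watching Mz.

{"method": "servo_tool", "body": {
  "xyz": [
    [0,0,0.03],
    [0,0,0.03],
    [0,0,0],
    [0,0,0]
  ],
  "dr": [
    [-0.025,0,0],
    [-0.025,0,0],
    [-0.025,0,0],
    [-0.025,0,0]
  ]
}}

```text
clock: 11.17
tcp_pos: [667.3, 26.6, 86.2]
tcp_rot: [[-0.001, 0.992, 0.126], [0.0, 0.126, -0.992], [-1.0, -0.0, -0.0]]
ft_force: [-2.9, -0.7, 0.9]
finger_gap: 0.476
```

```bash
python3 st.py h
```

```text
t 11.1667 tcp [667.3  26.6  86.2] F [-2.93 -0.69  0.93] M [-0.149  0.41  -0.12 ] gap 0.476 yaw 7.26 j6 -8.1
```

{"method": "servo_tool", "body": {
  "xyz": [
    [0,0,0],
    [0,0,0],
    [0,0,0],
    [0,0,0]
  ],
  "dr": [
    [-0.025,0,0],
    [-0.025,0,0],
    [-0.025,0,0],
    [-0.025,0,0]
  ]
}}

```text
clock: 11.5
tcp_pos: [667.2, 26.6, 86.2]
tcp_rot: [[-0.001, 0.974, 0.226], [0.0, 0.226, -0.974], [-1.0, -0.001, -0.0]]
ft_force: [-4.7, -0.3, 1.8]
finger_gap: 0.475
```

```bash
python3 st.py h
```

```text
t 11.5 tcp [667.2  26.6  86.2] F [-4.67 -0.34  1.84] M [-0.07   1.007 -0.119] gap 0.475 yaw 13.03 j6 -13.9
```

Baseline is still −0.12. I'll continue, trimming the x force.

{"method": "servo_tool", "body": {
  "xyz": [
    [0,-0.03,0],
    [0,-0.03,0],
    [0,0,0],
    [0,0,0]
  ],
  "dr": [
    [-0.025,0,0],
    [-0.025,0,0],
    [-0.025,0,0],
    [-0.025,0,0]
  ]
}}

```text
clock: 11.83
tcp_pos: [667.0, 26.5, 86.2]
tcp_rot: [[0.0, 0.947, 0.322], [0.0, 0.322, -0.947], [-1.0, 0.0, -0.0]]
ft_force: [0.1, 1.4, -2.3]
finger_gap: 0.473
```

```bash
python3 st.py h
```

```text
t 11.8333 tcp [667.   26.5  86.2] F [ 0.1   1.39 -2.27] M [ 0.218  0.098 -0.138] gap 0.473 yaw 18.77 j6 -19.6
```

{"method": "servo_tool", "body": {
  "xyz": [
    [0,0,0],
    [0,0,0],
    [0,0,0],
    [0,0,0]
  ],
  "dr": [
    [-0.025,0,0],
    [-0.025,0,0],
    [-0.025,0,0],
    [-0.025,0,0]
  ]
}}

```text
clock: 12.17
tcp_pos: [666.9, 26.5, 86.2]
tcp_rot: [[0.0, 0.91, 0.415], [0.0, 0.415, -0.91], [-1.0, 0.0, -0.0]]
ft_force: [1.3, 3.4, -1.4]
finger_gap: 0.471
```

```bash
python3 st.py i wrist
```

```text
t 12.1667 tcp [666.9  26.5  86.2] F [ 1.34  3.39 -1.39] M [ 0.434  0.011 -0.1  ] gap 0.471 yaw 24.5 j6 -25.4
```

View pics/wrist_i.png

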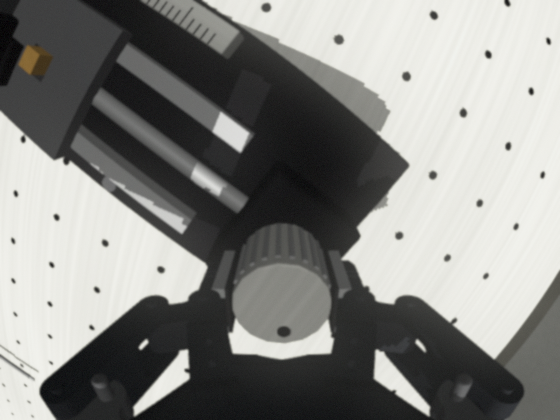

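{"method": "servo_tool", "body": {
  "xyz": [
    [0,0,0],
    [0,0,0],
    [0,0,0],
    [0,0,0]
  ],
  "dr": [
    [-0.025,0,0],
    [-0.025,0,0],
    [-0.025,0,0],
    [-0.025,0,0]
  ]
}}

```text
clock: 12.55
tcp_pos: [666.8, 26.4, 86.2]
tcp_rot: [[-0.0, 0.864, 0.503], [0.0, 0.503, -0.864], [-1.0, -0.0, -0.0]]
ft_force: [-0.5, 4.4, -2.0]
finger_gap: 0.474
```

```bash
python3 st.py h
```

```text
t 12.55 tcp [666.8  26.4  86.2] F [-0.52  4.39 -2.01] M [ 0.666  0.147 -0.123] gap 0.474 yaw 30.23 j6 -31.1
```

{"method": "servo_tool", "body": {
  "xyz": [
    [0,0,0],
    [0,0,0],
    [0,0,0],
    [0,0,0]
  ],
  "dr": [
    [-0.025,0,0],
    [-0.025,0,0],
    [-0.025,0,0],
    [-0.025,0,0]
  ]
}}

```text
clock: 12.88
tcp_pos: [666.7, 26.3, 86.2]
tcp_rot: [[-0.0, 0.809, 0.587], [0.0, 0.587, -0.809], [-1.0, -0.0, -0.0]]
ft_force: [-1.5, 4.4, -0.8]
finger_gap: 0.475
```

```bash
python3 st.py h
```

```text
t 12.8833 tcp [666.7  26.3  86.2] F [-1.54  4.36 -0.84] M [ 0.645  0.436 -0.17 ] gap 0.475 yaw 35.96 j6 -36.8
```

Mz rose to −0.17, so contact may have begun. I'll hold a few rows to average the noise and take a picture.

```bash
python3 st.py j wrist; for i in 1 2 3; do python3 - <<'E'
from rig import r,eyes
m=[]
for i in range(2): eyes.get_image('wrist'); m.append(round(float(r.get_state()['moment'][2]),3))
print(m)
E
done
```

```text
t 12.8833 tcp [666.7  26.3  86.2] F [-1.54  4.36 -0.84] M [ 0.645  0.436 -0.17 ] gap 0.475 yaw 35.96 j6 -36.8
[0.003, -0.029]
[-0.012, -0.006]
[-0.061, -0.035]
```

View pics/wrist_j.png

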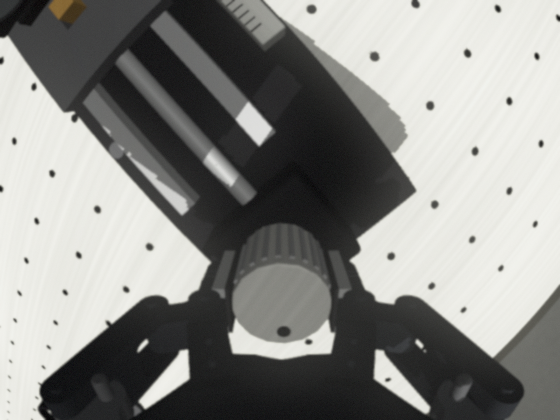

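At rest the screw's friction carries the load, so Mz only means something during motion. I'll go in 0.06 rad steps and read at the end of each move.

{"method": "servo_tool", "body": {
  "xyz": [
    [0,0,0],
    [0,0,0],
    [0,0,0]
  ],
  "dr": [
    [-0.02,0,0],
    [-0.02,0,0],
    [-0.02,0,0]
  ]
}}

```text
clock: 13.48
tcp_pos: [666.6, 26.2, 86.2]
tcp_rot: [[-0.001, 0.773, 0.634], [-0.0, 0.634, -0.773], [-1.0, -0.001, -0.0]]
ft_force: [-3.2, 4.6, -0.7]
finger_gap: 0.477
```

```bash
python3 st.py h
```

```text
t 13.4833 tcp [666.6  26.2  86.2] F [-3.19  4.62 -0.73] M [ 0.596  0.507 -0.124] gap 0.477 yaw 39.36 j6 -40.2
```

{"method": "servo_tool", "body": {
  "xyz": [
    [0,0,0],
    [0,0,0],
    [0,0,0]
  ],
  "dr": [
    [-0.02,0,0],
    [-0.02,0,0],
    [-0.02,0,0]
  ]
}}

```text
clock: 13.73
tcp_pos: [666.6, 26.2, 86.2]
tcp_rot: [[-0.001, 0.734, 0.679], [-0.0, 0.679, -0.734], [-1.0, -0.001, -0.0]]
ft_force: [-3.6, 4.4, -0.7]
finger_gap: 0.473
```

```bash
python3 st.py h
```

```text
t 13.7333 tcp [666.6  26.2  86.2] F [-3.6   4.4  -0.65] M [ 0.578  0.551 -0.181] gap 0.473 yaw 42.8 j6 -43.7
```

{"method": "servo_tool", "body": {
  "xyz": [
    [0,0,0],
    [0,0,0],
    [0,0,0]
  ],
  "dr": [
    [-0.02,0,0],
    [-0.02,0,0],
    [-0.02,0,0]
  ]
}}

```text
clock: 13.98
tcp_pos: [666.6, 26.2, 86.2]
tcp_rot: [[-0.001, 0.692, 0.722], [-0.0, 0.722, -0.692], [-1.0, -0.001, -0.001]]
ft_force: [-4.1, 4.4, 0.0]
finger_gap: 0.47
```

```bash
python3 st.py k wrist
```

```text
t 13.9833 tcp [666.6  26.2  86.2] F [-4.11  4.43  0.03] M [ 0.531  0.645 -0.277] gap 0.47 yaw 46.24 j6 -47.1
```

View pics/wrist_k.png

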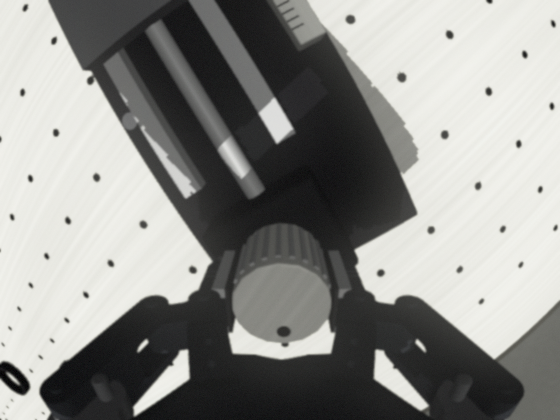

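{"method": "servo_tool", "body": {
  "xyz": [
    [0,0,0],
    [0,0,0]
  ],
  "dr": [
    [-0.01,0,0],
    [-0.01,0,0]
  ]
}}

```text
clock: 14.2
tcp_pos: [666.6, 26.1, 86.2]
tcp_rot: [[-0.001, 0.678, 0.735], [-0.0, 0.735, -0.678], [-1.0, -0.001, -0.001]]
ft_force: [-3.8, 4.3, -1.0]
finger_gap: 0.476
```

```bash
python3 st.py k
```

```text
t 14.2 tcp [666.6  26.1  86.2] F [-3.79  4.26 -0.95] M [ 0.518  0.698 -0.205] gap 0.476 yaw 47.35 j6 -48.2
```

{"method": "servo_tool", "body": {
  "xyz": [
    [0,0,0]
  ],
  "dr": [
    [-0.01,0,0]
  ]
}}

```text
clock: 14.28
tcp_pos: [666.6, 26.2, 86.2]
tcp_rot: [[-0.001, 0.67, 0.742], [-0.0, 0.742, -0.67], [-1.0, -0.001, -0.001]]
ft_force: [-4.2, 3.5, -0.3]
finger_gap: 0.477
```

```bash
python3 st.py k
```

```text
t 14.2833 tcp [666.6  26.2  86.2] F [-4.23  3.52 -0.26] M [ 0.489  0.713 -0.261] gap 0.477 yaw 47.92 j6 -48.8
```

The Mz readings in motion (−0.28, −0.21, −0.26) put about 13 N on the plunger, well over 3 N and under 20 N. I'll hold briefly, then wind back CW through the slack.

{"method": "servo_tool", "body": {
  "xyz": [
    [0,0,0],
    [0,0,0],
    [0,0,0],
    [0,0,0],
    [0,0,0],
    [0,0,0],
    [0,0,0],
    [0,0,0],
    [0,0,0],
    [0,0,0],
    [0,0,0],
    [0,0,0]
  ],
  "dr": [
    [0,0,0],
    [0,0,0],
    [0,0,0],
    [0.03,0,0],
    [0.06,0,0],
    [0.06,0,0],
    [0.06,0,0],
    [0.06,0,0],
    [0.06,0,0],
    [0.06,0,0],
    [0.06,0,0],
    [0.06,0,0]
  ]
}}

```text
clock: 15.28
tcp_pos: [667.0, 26.5, 86.2]
tcp_rot: [[0.0, 0.948, 0.318], [0.0, 0.318, -0.948], [-1.0, 0.0, -0.0]]
ft_force: [1.9, 5.9, -3.5]
finger_gap: 0.475
```

```bash
python3 st.py k
```

```text
t 15.2833 tcp [667.   26.5  86.2] F [ 1.87  5.86 -3.49] M [ 0.841 -0.05   0.073] gap 0.475 yaw 18.53 j6 -19.4
```

{"method": "servo_tool", "body": {
  "xyz": [
    [0,0,0],
    [0,0,0],
    [0,0,0],
    [0,0,0],
    [0,0,0],
    [0,0,0]
  ],
  "dr": [
    [0.06,0,0],
    [0.06,0,0],
    [0.06,0,0],
    [0.06,0,0],
    [0.06,0,0],
    [0,0,0]
  ]
}}

```text
clock: 15.78
tcp_pos: [667.3, 26.5, 86.3]
tcp_rot: [[0.001, 1.0, 0.022], [0.0, 0.022, -1.0], [-1.0, 0.001, -0.0]]
ft_force: [4.0, 6.3, -4.0]
finger_gap: 0.476
```

```bash
python3 st.py l wrist
```

```text
t 15.7833 tcp [667.3  26.5  86.3] F [ 4.02  6.35 -4.  ] M [ 0.993 -0.556 -0.058] gap 0.476 yaw 1.28 j6 -2.2
```

View pics/wrist_l.png

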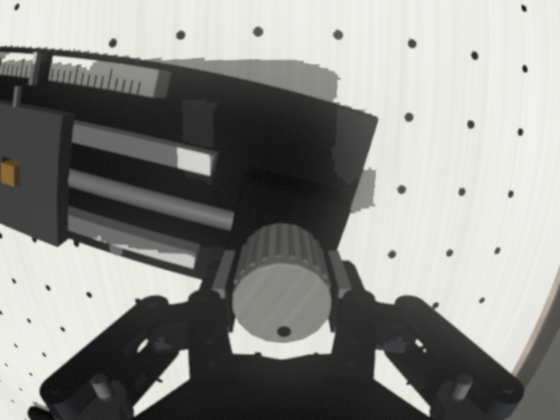

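```bash
python3 - <<'E'
import cv2,numpy as np
o=[]
for n in 'gl':
    im=cv2.imread(f'pics/wrist_{n}.png')[30:200,0:100]
    im=cv2.resize(im,None,fx=4,fy=3.5,interpolation=cv2.INTER_CUBIC);o.append(cv2.LUT(im,(255*(np.arange(256)/255)**.6).astype('uint8')))
cv2.imwrite('pics/gl.png',np.hstack(o))
E
```

```text
(no output)
```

View pics/gl.png

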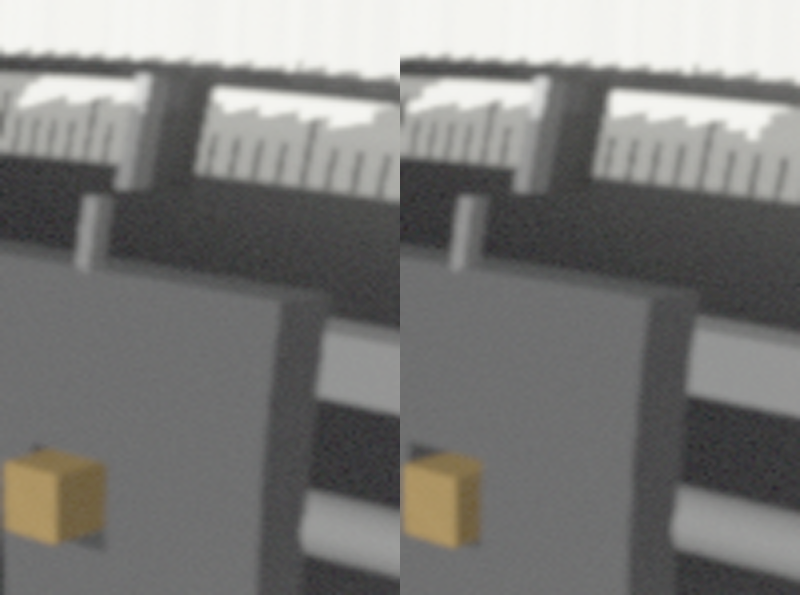

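```bash
python3 - <<'E'
from wst import *
d=eyes.get_image('wrist')
print(r.get_state()['tcp_pos'])
f=lambda x,y:((x+.5)/4-.5,30+(y+.5)/3.5-.5)
for n,uv,z in [('ptr tip',f(72,196),40),('ptr root',f(60,262),40),('fin top near end',f(132,190),46),('fin top far',f(145,78),46),('lug top c',f(33,470),47),('edge corner',f(248,300),40),('edge',f(238,500),40)]:
    p=onz(d,uv,z,True);print(n,np.round(uv,1),np.round(p,1),round(sx(p),1),round(sy(p),1))
# scale check: stage x per px
for x in (440,520): 
    p=onz(d,f(x-400,150),25,True);print(x,sx(p))
E
```

```text
[667.28100596  26.53497211  86.22736126]
ptr tip [17.6 85.6] [494.8 126.1  40. ] 51.6 -56.8
ptr root [ 14.6 104.5] [491.  114.1  40. ] 52.4 -44.2
fin top near end [32.6 83.9] [515.  124.4  46. ] 31.5 -59.8
fin top far [35.9 51.9] [517.7 143.9  46. ] 33.4 -79.4
lug top c [  7.9 163.9] [485.5  75.8  47. ] 48.9 -5.6
edge corner [ 61.6 115.4] [533.7 102.7  40. ] 8.3 -43.1
edge [ 59.1 172.5] [527.3  67.5  40. ] 6.4 -7.3
440 78.14351563925521
520 55.89367675906411
```

At this yaw the pointer is about 19.5 mm past the fin on the stop side. I'll wind back about 1.6 rad, then let go and look properly.

{"method": "servo_tool", "body": {
  "xyz": [
    [0,0,0],
    [0,0,0],
    [0,0,0],
    [0,0,0],
    [0,0,0],
    [0,0,0],
    [0,0,0],
    [0,0,0],
    [0,0,0],
    [0,0,0]
  ],
  "dr": [
    [0.06,0,0],
    [0.06,0,0],
    [0.06,0,0],
    [0.06,0,0],
    [0.06,0,0],
    [0.06,0,0],
    [0.06,0,0],
    [0.06,0,0],
    [0.06,0,0],
    [0.06,0,0]
  ]
}}

```text
clock: 16.72
tcp_pos: [667.9, 26.4, 86.3]
tcp_rot: [[0.003, 0.838, -0.545], [0.0, -0.545, -0.838], [-1.0, 0.003, -0.002]]
ft_force: [11.6, 5.0, -8.2]
finger_gap: 0.476
```

```bash
python3 st.py m wrist; python3 - <<'E'
import cv2,numpy as np
im=cv2.imread('pics/wrist_m.png')[200:400,0:130]
im=cv2.resize(im,None,fx=3,fy=3,interpolation=cv2.INTER_CUBIC)
cv2.imwrite('pics/m.png',cv2.LUT(im,(255*(np.arange(256)/255)**.6).astype('uint8')))
E
```

```text
t 16.7167 tcp [667.9  26.4  86.3] F [11.63  4.99 -8.24] M [ 0.915 -1.525  0.179] gap 0.476 yaw -33.04 j6 32.2
```

View pics/m.png

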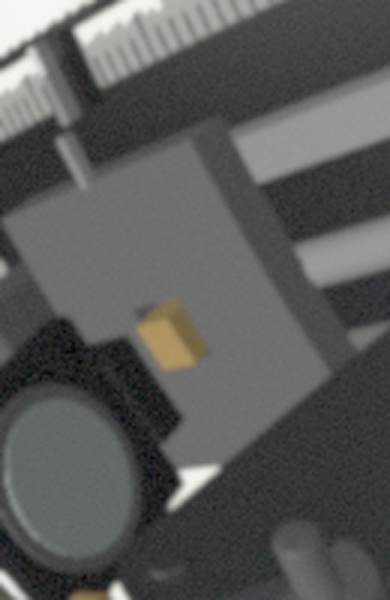

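```bash
python3 - <<'E'
from wst import *
d=eyes.get_image('wrist')
f=lambda x,y:((x+.5)/3-.5,200+(y+.5)/3-.5)
for n,uv,z in [('ptr tip',f(66,140),40),('ptr root',f(82,187),40),('fin top near end',f(64,122),46),('fin top far',f(40,46),46),('lug top c',f(157,318),47),('edge corner',f(195,137),40),('edge',f(325,372),40)]:
    p=onz(d,uv,z,True);print(n,np.round(uv,1),np.round(p,1),round(sx(p),1),round(sy(p),1))
E
```

```text
ptr tip [ 21.7 246.3] [501.7 124.4  40. ] 44.5 -56.6
ptr root [ 27. 262.] [495.2 113.   40. ] 48.1 -44.1
fin top near end [ 21.  240.3] [512.7 126.6  46. ] 34.2 -61.4
fin top far [ 13. 215.] [521.7 143.5  46. ] 29.5 -79.9
lug top c [ 52.  305.7] [494.1  75.5  47. ] 40.5 -7.4
edge corner [ 64.7 245.3] [542.2 102.1  40. ] -0.1 -44.4
edge [108.  323.7] [523.3  38.8  40. ] 3.6 21.6
```

Estimates of the remaining travel differ (9 vs 13.5 mm), because the tilted view is only roughly calibrated. I'll trim the grip, wind 0.4 rad more, then let go and look from above.

{"method": "servo_tool", "body": {
  "xyz": [
    [0.04,0.03,-0.05],
    [0.04,0.03,-0.05],
    [0,0,0],
    [0,0,0],
    [0,0,0],
    [0,0,0],
    [0,0,0],
    [0,0,0],
    [0,0,0],
    [0,0,0],
    [0,0,0]
  ],
  "dr": [
    [0,0,0],
    [0,0,0],
    [0.05,0,0],
    [0.05,0,0],
    [0.05,0,0],
    [0.05,0,0],
    [0.05,0,0],
    [0.05,0,0],
    [0.05,0,0],
    [0.05,0,0],
    [0,0,0]
  ]
}}

```text
clock: 17.73
tcp_pos: [668.4, 26.2, 86.2]
tcp_rot: [[0.001, 0.56, -0.829], [-0.001, -0.829, -0.56], [-1.0, 0.001, -0.001]]
ft_force: [0.5, -1.6, 2.7]
finger_gap: 0.468
```

```bash
python3 st.py n
```

```text
t 17.7333 tcp [668.4  26.2  86.2] F [ 0.52 -1.64  2.67] M [-0.05   0.006  0.005] gap 0.468 yaw -55.98 j6 55.1
```

{"method": "servo_tool", "body": {
  "xyz": [
    [0,0,0],
    [0,0,0],
    [0,0,0],
    [0,0,0],
    [0,0,0],
    [0,0,0],
    [0,0,0],
    [0,0,0]
  ],
  "dr": [
    [0,0,0],
    [0,0,0],
    [0,0,0],
    [0,0,0],
    [0,0,0],
    [0,0,0],
    [0,0,0],
    [0,0,0]
  ],
  "hand": 8.5
}}

```text
clock: 18.4
tcp_pos: [667.9, 26.8, 85.5]
tcp_rot: [[0.0, 0.561, -0.828], [-0.0, -0.828, -0.561], [-1.0, 0.0, 0.0]]
ft_force: [0.4, 0.4, 0.6]
finger_gap: 0.999
```

{"method": "servo_tool", "body": {
  "xyz": [
    [-1,0,0],
    [-1,0,0],
    [-2,0,0],
    [-3,0,0],
    [-3,0,0],
    [0,0,0]
  ],
  "dr": [
    [0,0,0],
    [0,0,0],
    [0,0,0],
    [0,0,0],
    [0,0,0],
    [0,0,0]
  ]
}}

```text
clock: 18.9
tcp_pos: [669.9, 26.8, 193.8]
tcp_rot: [[0.011, 0.561, -0.828], [-0.0, -0.828, -0.561], [-1.0, 0.006, -0.009]]
ft_force: [0.6, -0.1, 1.2]
finger_gap: 0.995
```

```bash
python3 st.py n wrist
```

```text
t 18.9 tcp [669.9  26.8 193.8] F [ 0.65 -0.11  1.25] M [ 0.031  0.015 -0.028] gap 0.995 yaw -55.86 j6 55.0
```

View pics/wrist_n.png

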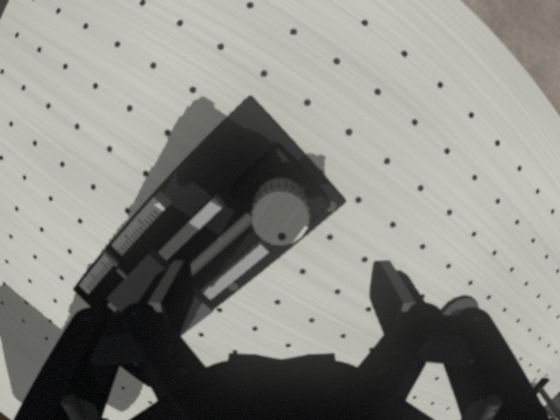

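{"method": "servo_tool", "body": {
  "xyz": [
    [0,0,0],
    [0,0,0],
    [0,0,0],
    [0,0,0],
    [0,0,0],
    [0,0,0],
    [0,0,0],
    [0,0,0],
    [0,0,0],
    [0,0,0],
    [0,0,0],
    [0,0,0]
  ],
  "dr": [
    [-0.124,0,0],
    [-0.124,0,0],
    [-0.124,0,0],
    [-0.124,0,0],
    [-0.124,0,0],
    [-0.124,0,0],
    [-0.124,0,0],
    [-0.124,0,0],
    [-0.124,0,0],
    [-0.124,0,0],
    [-0.124,0,0],
    [-0.124,0,0]
  ]
}}

```text
clock: 19.95
tcp_pos: [667.8, 26.8, 185.3]
tcp_rot: [[-0.0, 0.868, 0.496], [0.0, 0.496, -0.868], [-1.0, -0.0, -0.0]]
ft_force: [-0.5, 0.0, 0.4]
finger_gap: 0.999
```

{"method": "servo_tool", "body": {
  "xyz": [
    [0,0,0],
    [0,0,0]
  ],
  "dr": [
    [0,0,0],
    [0,0,0]
  ]
}}

```text
clock: 20.12
tcp_pos: [667.8, 26.8, 185.4]
tcp_rot: [[-0.0, 0.873, 0.487], [0.0, 0.487, -0.873], [-1.0, -0.0, -0.0]]
ft_force: [0.0, 0.6, 0.5]
finger_gap: 0.995
```

```bash
python3 st.py o wrist top; python3 - <<'E'
from wst import *
d=eyes.get_image('wrist');c=-d['R'].T@d['t'];print('cam',c,sx(c),sy(c),d['R'][2])
E
```

```text
t 20.1167 tcp [667.8  26.8 185.4] F [0.05 0.59 0.48] M [0.005 0.001 0.008] gap 0.995 yaw 29.17 j6 -30.0
cam [628.86900164  95.95404389 306.59455603] -85.84477592500147 -58.49129616742935 [ 0.15048047 -0.27037915 -0.950921  ]
```

View pics/wrist_o.png

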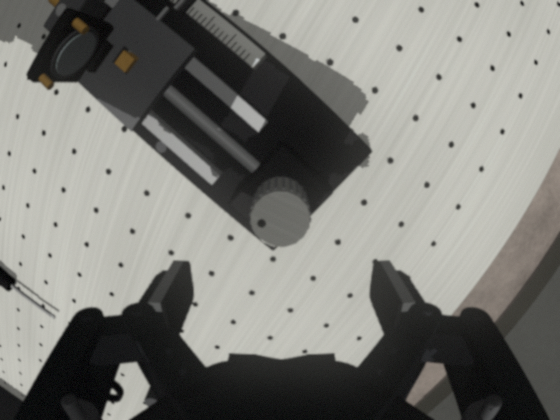

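View pics/top_o.png

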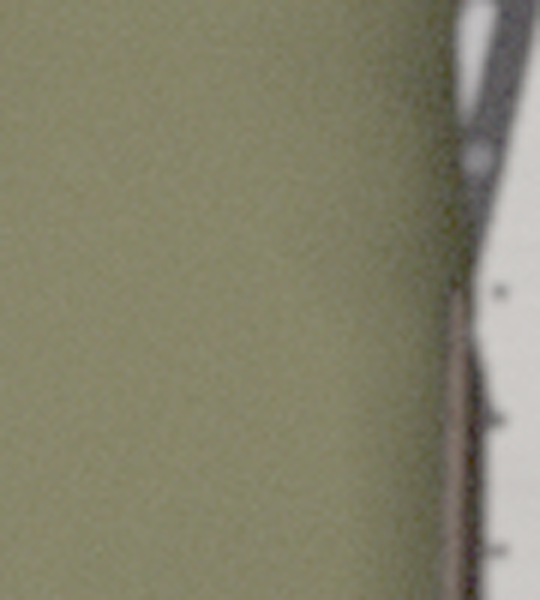

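The knob is free; the carriage is at the upper left. I'll shift the tool so the wrist camera stands level with the fin along the travel, which removes parallax.

{"method": "servo_tool", "body": {
  "xyz": [
    [0,-1.46,-1.34],
    [0,-1.46,-1.34],
    [0,-1.46,-1.34],
    [0,-1.46,-1.34],
    [0,-1.46,-1.34],
    [0,-1.46,-1.34],
    [0,0,0],
    [0,0,0],
    [0,0,0]
  ],
  "dr": [
    [0,0,0],
    [0,0,0],
    [0,0,0],
    [0,0,0],
    [0,0,0],
    [0,0,0],
    [0,0,0],
    [0,0,0],
    [0,0,0]
  ]
}}

```text
clock: 21.02
tcp_pos: [552.7, 53.7, 185.8]
tcp_rot: [[0.001, 0.872, 0.49], [0.0, 0.49, -0.872], [-1.0, 0.001, 0.0]]
ft_force: [0.2, -0.1, 0.3]
finger_gap: 0.999
```

```bash
python3 st.py p wrist; python3 - <<'E'
from wst import *
d=eyes.get_image('wrist');c=-d['R'].T@d['t'];print('cam',c,sx(c),sy(c))
E
```

```text
t 21.0167 tcp [552.7  53.7 185.8] F [ 0.23 -0.12  0.27] M [-0.03  -0.023 -0.009] gap 0.999 yaw 29.32 j6 -27.5
cam [513.50813734 122.7235195  306.7162481 ] 32.569224272017664 -57.80085283751727
```

View pics/wrist_p.png

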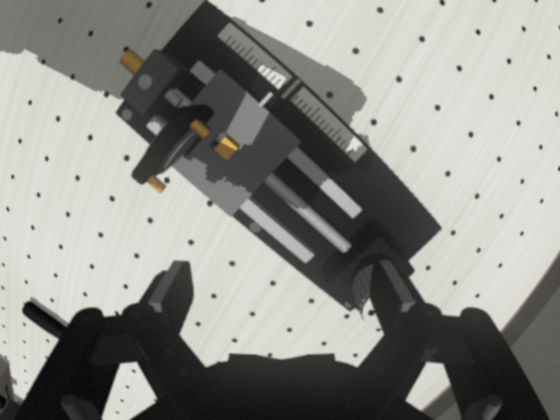

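Good view: the pointer is near (265,100) and the clip near (290,88). I'll enlarge and measure.

```bash
python3 - <<'E'
import cv2,numpy as np
im=cv2.imread('pics/wrist_p.png')[40:180,190:370]
im=cv2.resize(im,None,fx=4.2,fy=4.2,interpolation=cv2.INTER_CUBIC)
cv2.imwrite('pics/p.png',cv2.LUT(im,(255*(np.arange(256)/255)**.6).astype('uint8')))
E
```

```text
(no output)
```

View pics/p.png

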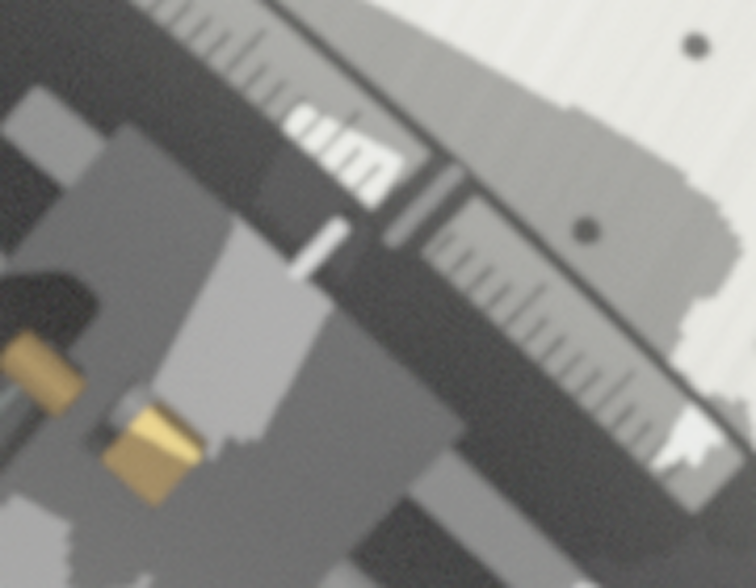

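```bash
python3 - <<'E'
from wst import *
d=eyes.get_image('wrist')
f=lambda x,y:(190+(x+.5)/4.2-.5,40+(y+.5)/4.2-.5)
for n,uv,z in [('ptr tip',f(341,224),40),('ptr root',f(297,270),40),('fin near',f(392,240),46),('fin far',f(457,170),46),('carr corner NE',f(463,428),40),('carr corner',f(126,126),40),('lug',f(152,445),47)]:
    p=onz(d,uv,z,True);print(n,np.round(p,1),round(sx(p),2),round(sy(p),2))
E
```

```text
ptr tip [503.3 123.6  40. ] 42.67 -56.33
ptr root [500.3 111.7  40. ] 42.89 -44.03
fin near [513.4 125.6  46. ] 33.34 -60.58
fin far [517.4 143.3  46. ] 33.55 -78.71
carr corner NE [543.6 100.4  40. ] -1.86 -43.05
carr corner [457.1 121.1  40. ] 87.04 -43.21
lug [492.1  69.2  47. ] 41.0 -0.76
```

Both lines agree: the pointer is at 42.7 and the fin at 33.4, so 9.3 mm (0.93 rad CW) remains. I'll go back over the knob at this yaw and regrip.

{"method": "servo_tool", "body": {
  "xyz": [
    [0,1.45,1.33],
    [0,1.45,1.33],
    [0,1.45,1.33],
    [0,1.45,1.33],
    [0,1.45,1.33],
    [0,1.45,1.33],
    [0,0,0],
    [0,0,0],
    [0,0,0]
  ],
  "dr": [
    [0,0,0],
    [0,0,0],
    [0,0,0],
    [0,0,0],
    [0,0,0],
    [0,0,0],
    [0,0,0],
    [0,0,0],
    [0,0,0]
  ]
}}

```text
clock: 21.92
tcp_pos: [666.8, 27.0, 184.9]
tcp_rot: [[-0.001, 0.871, 0.491], [0.0, 0.491, -0.871], [-1.0, -0.001, -0.001]]
ft_force: [-0.1, -0.8, 0.6]
finger_gap: 0.995
```

{"method": "servo_tool", "body": {
  "xyz": [
    [1,0,0],
    [1,0,0],
    [1,0,0],
    [1,0,0],
    [1,0,0],
    [1,0,0],
    [1,0,0],
    [1,0,0],
    [1,0,0],
    [1,0,0],
    [0,0,0],
    [0,0,0]
  ],
  "dr": [
    [0,0,0],
    [0,0,0],
    [0,0,0],
    [0,0,0],
    [0,0,0],
    [0,0,0],
    [0,0,0],
    [0,0,0],
    [0,0,0],
    [0,0,0],
    [0,0,0],
    [0,0,0]
  ]
}}

```text
clock: 22.92
tcp_pos: [666.9, 27.0, 84.9]
tcp_rot: [[-0.001, 0.871, 0.491], [0.0, 0.491, -0.871], [-1.0, -0.001, -0.0]]
ft_force: [0.3, -0.0, 1.5]
finger_gap: 0.997
```

```bash
python3 st.py q wrist
```

```text
t 22.9167 tcp [666.9  27.   84.9] F [ 0.25 -0.01  1.55] M [ 0.042 -0.014 -0.047] gap 0.997 yaw 29.39 j6 -30.2
```

View pics/wrist_q.png

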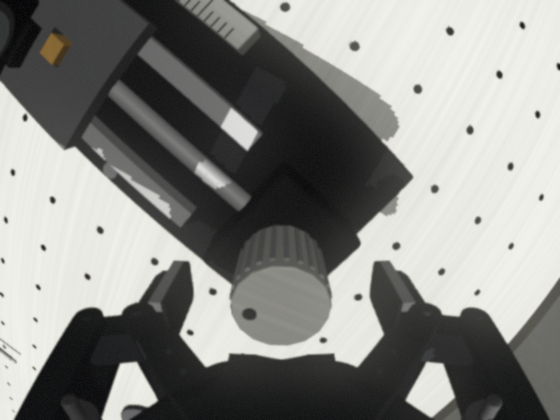

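The knob is centred between the pads. I'll close, then turn 0.6 rad CW and check.

{"method": "servo_tool", "body": {
  "xyz": [
    [0,0,0],
    [0,0,0],
    [0,0,0],
    [0,0,0],
    [0,0,0],
    [0,0,0],
    [0,0,0],
    [0,0,0],
    [0,0,0],
    [0,0,0]
  ],
  "dr": [
    [0,0,0],
    [0,0,0],
    [0,0,0],
    [0,0,0],
    [0,0,0],
    [0,0,0],
    [0,0,0],
    [0,0,0],
    [0,0,0],
    [0,0,0]
  ],
  "hand": 3.5
}}

```text
clock: 23.8
tcp_pos: [666.8, 26.7, 86.4]
tcp_rot: [[-0.001, 0.871, 0.491], [-0.001, 0.491, -0.871], [-1.0, -0.001, 0.0]]
ft_force: [-7.6, -2.5, 7.4]
finger_gap: 0.474
```

```bash
python3 st.py r
```

```text
t 23.8 tcp [666.8  26.7  86.4] F [-7.58 -2.5   7.44] M [-0.437  1.331  0.027] gap 0.474 yaw 29.39 j6 -30.2
```

{"method": "servo_tool", "body": {
  "xyz": [
    [0,0,0],
    [0,0,0],
    [0,0,0],
    [0,0,0],
    [0,0,0],
    [0,0,0],
    [0,0,0],
    [0,0,0],
    [0,0,0],
    [0,0,0],
    [0,0,0]
  ],
  "dr": [
    [0.06,0,0],
    [0.06,0,0],
    [0.06,0,0],
    [0.06,0,0],
    [0.06,0,0],
    [0.06,0,0],
    [0.06,0,0],
    [0.06,0,0],
    [0.06,0,0],
    [0.06,0,0],
    [0.06,0,0]
  ]
}}

```text
clock: 24.72
tcp_pos: [667.6, 26.9, 86.4]
tcp_rot: [[0.002, 0.989, -0.149], [-0.0, -0.149, -0.989], [-1.0, 0.002, -0.0]]
ft_force: [2.7, -1.0, 3.6]
finger_gap: 0.475
```

```bash
python3 st.py s wrist
```

```text
t 24.7167 tcp [667.6  26.9  86.4] F [ 2.7  -0.96  3.6 ] M [-0.097 -0.033  0.122] gap 0.475 yaw -8.59 j6 7.8
```

View pics/wrist_s.png

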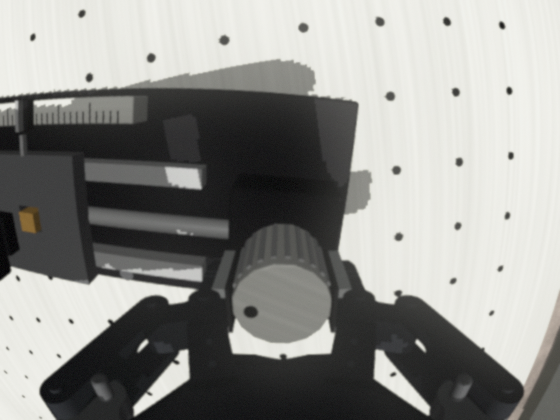

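{"method": "servo_tool", "body": {
  "xyz": [
    [0,0,0],
    [0,0,0],
    [0,0,0],
    [0,0,0],
    [0,0,0],
    [0,0,0],
    [0,0,0],
    [0,0,0],
    [0,0,0]
  ],
  "dr": [
    [0.04,0,0],
    [0.04,0,0],
    [0.04,0,0],
    [0.04,0,0],
    [0.04,0,0],
    [0.03,0,0],
    [0.03,0,0],
    [0,0,0],
    [0,0,0]
  ]
}}

```text
clock: 25.52
tcp_pos: [667.9, 26.8, 86.4]
tcp_rot: [[0.003, 0.919, -0.395], [-0.0, -0.395, -0.919], [-1.0, 0.002, -0.001]]
ft_force: [5.1, -1.1, 3.5]
finger_gap: 0.474
```

```bash
python3 st.py t
```

```text
t 25.5167 tcp [667.9  26.8  86.4] F [ 5.07 -1.1   3.49] M [-0.165 -0.541 -0.001] gap 0.474 yaw -23.25 j6 22.4
```

{"method": "servo_tool", "body": {
  "xyz": [
    [0,0,0],
    [0,0,0],
    [0,0,0],
    [0,0,0],
    [0,0,0],
    [0,0,0],
    [0,0,0],
    [0,0,0]
  ],
  "dr": [
    [0,0,0],
    [0,0,0],
    [0,0,0],
    [0,0,0],
    [0,0,0],
    [0,0,0],
    [0,0,0],
    [0,0,0]
  ],
  "hand": 8.5
}}

```text
clock: 26.18
tcp_pos: [667.1, 27.0, 85.5]
tcp_rot: [[-0.0, 0.918, -0.396], [0.0, -0.396, -0.918], [-1.0, -0.0, 0.0]]
ft_force: [-0.1, 1.5, -0.2]
finger_gap: 0.996
```

{"method": "servo_tool", "body": {
  "xyz": [
    [-1,0,0],
    [-1,0,0],
    [-2,0,0],
    [-2,0,0],
    [-2,0,0],
    [-2,0,0],
    [0,0,0],
    [0,0,0]
  ],
  "dr": [
    [0,0,0],
    [0,0,0],
    [0,0,0],
    [0,0,0],
    [0,0,0],
    [0,0,0],
    [0,0,0],
    [0,0,0]
  ]
}}

```text
clock: 26.85
tcp_pos: [667.6, 27.0, 187.8]
tcp_rot: [[0.003, 0.918, -0.396], [-0.0, -0.396, -0.918], [-1.0, 0.003, -0.001]]
ft_force: [0.0, -0.3, -0.1]
finger_gap: 0.993
```

{"method": "servo_tool", "body": {
  "xyz": [
    [0,0,0],
    [0,0,0],
    [0,0,0],
    [0,0,0],
    [0,0,0],
    [0,0,0],
    [0,0,0],
    [0,0,0],
    [0,0,0]
  ],
  "dr": [
    [-0.12,0,0],
    [-0.12,0,0],
    [-0.12,0,0],
    [-0.12,0,0],
    [-0.12,0,0],
    [-0.12,0,0],
    [-0.12,0,0],
    [-0.08,0,0],
    [0,0,0]
  ]
}}

```text
clock: 27.6
tcp_pos: [666.8, 27.0, 184.9]
tcp_rot: [[-0.001, 0.869, 0.494], [-0.0, 0.494, -0.869], [-1.0, -0.001, -0.001]]
ft_force: [0.6, -0.4, -0.8]
finger_gap: 1.0
```

{"method": "servo_tool", "body": {
  "xyz": [
    [0,-1.46,-1.34],
    [0,-1.46,-1.34],
    [0,-1.46,-1.34],
    [0,-1.46,-1.34],
    [0,-1.46,-1.34],
    [0,-1.46,-1.34],
    [0,0,0],
    [0,0,0],
    [0,0,0]
  ],
  "dr": [
    [0,0,0],
    [0,0,0],
    [0,0,0],
    [0,0,0],
    [0,0,0],
    [0,0,0],
    [0,0,0],
    [0,0,0],
    [0,0,0]
  ]
}}

```text
clock: 28.35
tcp_pos: [551.8, 54.0, 185.6]
tcp_rot: [[0.0, 0.872, 0.489], [-0.0, 0.489, -0.872], [-1.0, 0.0, 0.0]]
ft_force: [0.2, -0.5, 0.4]
finger_gap: 0.989
```

```bash
python3 st.py u wrist; python3 - <<'E'
import cv2,numpy as np
im=cv2.imread('pics/wrist_u.png')[40:180,190:370]
im=cv2.resize(im,None,fx=4.2,fy=4.2,interpolation=cv2.INTER_CUBIC)
cv2.imwrite('pics/u.png',cv2.LUT(im,(255*(np.arange(256)/255)**.6).astype('uint8')))
E
```

```text
t 28.35 tcp [551.8  54.  185.6] F [ 0.23 -0.47  0.36] M [ 0.046 -0.01  -0.082] gap 0.989 yaw 29.3 j6 -27.5
```

View pics/u.png

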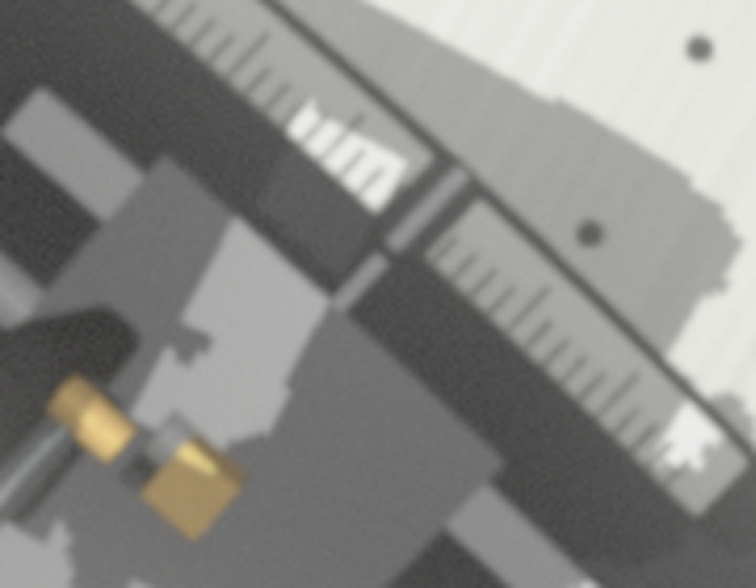

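```bash
python3 - <<'E'
from wst import *
d=eyes.get_image('wrist');c=-d['R'].T@d['t'];print(sx(c))
f=lambda x,y:(190+(x+.5)/4.2-.5,40+(y+.5)/4.2-.5)
for n,uv,z in [('ptr tip',f(381,261),40),('ptr root',f(341,304),40),('fin near',f(395,243),46),('fin far',f(459,175),46),('corner',f(502,462),40),('corner2',f(166,156),40),('lug L',f(140,487),47),('lug R(near knob)',f(192,540),47),('lug top',f(205,437),47),('lug c',f(192,490),47)]:
    p=onz(d,uv,z,True);print(n,np.round(p,1),round(sx(p),2),round(sy(p),2))
E
```

```text
33.43542426971101
ptr tip [512.7 121.3  40. ] 32.99 -56.28
ptr root [510.1 110.3  40. ] 32.98 -44.89
fin near [513.4 125.7  46. ] 33.4 -60.62
fin far [517.4 142.9  46. ] 33.48 -78.34
corner [552.8  98.6  40. ] -11.26 -43.44
corner2 [466.2 119.8  40. ] 77.9 -43.96
lug L [492.9  61.   47. ] 38.29 7.02
lug R(near knob) [506.8  56.5  47. ] 23.77 8.15
lug top [499.6  75.7  47. ] 35.19 -8.88
lug c [502.2  65.3  47. ] 30.26 0.63
```

The pointer is at 33.0 and the fin at 33.4, so they are 0.4 mm apart. The lug is about 2.5–3 mm knob-side of the window's middle, and the robot is clear. Handing in.

```bash
python3 - <<'E'
from rig import r
print(r.get_state()['joint_velocities']); print(r.hand_in())
E
```

```text
[-0.01141467  0.04450619  0.07516813 -0.07769674  0.05426839 -0.28237169]
the job is handed in; nothing more can be done
None
```

I wound the carriage to the home stop, pressed the plunger in, then wound it back until the pointer lined up with the index clip. I let go of the knob and handed in at about 28 s. No verdict was reported.

**Pressing the plunger:** I turned the knob about 2.7 rad counter-clockwise. While turning, the torque at the knob rose from about 0.12 to 0.20–0.28 N·m. That means roughly 13 N on the plunger, give or take a few newtons of noise. I could not see the contact itself, because the arm hid the stop from the fixed cameras. I held there for at least 0.25 s.

**Winding back:** I wound back clockwise only. I let go once about 9 mm short to measure, then gripped the knob again and finished with about 0.92 rad clockwise.

**Last check:** In a wrist camera view from level with the fin:
- **Pointer:** at 33.0 mm along the stage, with the fin at 33.4 mm, so about 0.4 mm apart (the limit is 2 mm).
- **Lug:** about 2.5–3 mm to the knob side of the window's middle (at least 1.8 mm is needed).
- **Robot:** standing clear of everything.

**Disagreements:**
- Two rough estimates of the remaining travel, made while still gripping the knob, differed (9 mm and 13.5 mm). The later view from above settled it.
- The final turn moved the carriage about 9.7 mm by the pictures and 9.2 mm by the knob angle, which is within measuring error.

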